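# File the burr off a cut drawer runner

### The arm

A 6-joint arm with a two-finger parallel gripper is mounted at the origin on the work surface. World frame = base frame: x ahead of the robot, y to its left, z up, the work surface at z = 0. Lengths are in m, angles in rad, forces in N, time in s.
With the tool pointing down it reaches from about 0.325 to 0.775 m from the base axis. Payload 5.5 kg.
Tool frame: the origin (TCP) lies at the very end of the fingers, on their centre line; the grasp point (between the pads) lies 19 mm behind it; z points along the fingers, y is the line along which they close (so a half turn about z gives the same grasp; the last joint's range is limited). The gripper opens to 85 mm and grips with 20 to 120 N. Pads are 22 mm wide; open, the fingers measure 114 mm over their backs; the gripper's body (76 mm by 85 mm) begins 54 mm behind the grasp point. The pads swing forward as they close: fully open they stand 13 mm farther back than shut.
Start: joints at [-1.222, 0.091, 1.231, -0, 1.82, -0.057], TCP at [0.237, -0.551, 0.231] pointing down, gripper open.
Joint ranges: [-2.87, 2.87], [-0.86, 2.18], [0.17, 2.46], [-1.51, 4.65], [0.06, 2.69], [-2.65, 2.65]. Speed limits (rad/s): [2.57, 2.57, 3.01, 3.14, 3.14, 3.14].

### API

Orientations are given as a rotation vector (axis times angle).
In Python, from cell import bot gives the robot as it stands.
- The arm moves only by the tool move_arm, never from a script. Its argument "series" is one flat list of numbers, 5 for each row, row after row: the finger opening in m, from 0 to 0.0854, then the shift along the tool's x, y, z in m, then the turn about the tool's z in degrees. A call has 1 to 8 rows; each row shifts and turns the commanded pose from where the row before left it, along the tool's axes as they then stand; what a row does not reach is not made up. A row lasts 1/8 s, in which the tool goes at most 62.5 mm and 10.7 degrees, less where a joint would pass 70% of its speed; a pose out of reach is approached as far as the arm can. A call is refused whole if a number of a shift passes 0.0625 or a number of a turn 10.7, either way. A call with a gripper value outside its range is refused whole. The fingers move at their own pace and stop on an object; "grip_force" is the grip in N (left out, the last holds). Time passes only in rows, so rows that do not move let the fingers close. It gives the time, the measured TCP pose, the force, the opening and the grip force at its end, in the units of the state.
- bot.observe(): the state, without advancing time (a new reading comes with each control period).
- bot.read_camera(name): name is "side" or "top"; returns (picture, depth): 384x512x3 uint8, blue, green, red; 384x512 float32, m along the optical axis (not along the pixel's ray), 0 where there is no reading.
- bot.get_calibration(name): a dict with "fx", "fy", "cx", "cy" (pixels), "k1" (the pictures are not rectified: a ray, as slopes to the right and down, at radius r is drawn at 1 + k1 r^2 times it, then the intrinsics apply), "rvec" (rotation vector, rad) and "tvec" (3), from world to camera coordinates, as OpenCV has them. Camera axes: x right, y down, z forward; pixel columns grow to the right and rows downward; lengths in m; the calibration is good to about 2 mm. A picture is of the moment at which its call begins. get_calibration takes no time and is no camera call.
- bot.sign_off(): hands the job in; it is judged then, once.
The state is a dict: "time_s": time; "q": joint angles; "joint_velocities": joint speeds; "joint_torque": joint torques, N m; "tcp_pos": TCP position; "ee_rot": TCP orientation; "ft_force": force on the tool from outside, world axes, zero at the start; "ft_torque": the same for the moment, N m; "gripper_width": opening from 0.0 (shut) to 1.0 (fully open); "grip_force": force on a finger pad.
Only numpy, scipy, OpenCV 4.12 (cv2) and the standard library are available. Lean on these libraries where they do the work, as an engineer would, in place of code of your own. Each camera call takes 0.05 s, during which the arm holds its last target. There are 200 camera calls.

### The job

Take the file from the chopping board by its wooden grip and dress the sawn top edge of the steel strip in the vise: three full strokes with the file level, each pushed forward away from the robot with light, steady pressure, from the front third of the file over its middle to the rear third, and lifted clear of the edge for the way back, never dragged back over it. Do not lean on it hard enough to bend the strip (30 N is too much), then lay the file back flat on the board, teeth down, setting it down rather than dropping it, and leave everything else where it is.

Things in the scene. Friction and masses are not known exactly. Their poses are not given: they have to be found in the camera images.
- file_mid (a point): Centre of the file, 23 mm above its toothed underside: a flat dark steel file 160 (x) x 26 (y) x 6 mm (z), with a pale wooden grip bar along its back, 90 (x) x 22 (y) x 40 mm (z); 46 mm high in all, both ends alike. x runs along the file, z up. Take it firmly across the bar's 22 mm width: pressed near one end it pitches a little in the grasp.
- file: The same file; origin at the centre of the toothed underside. About 0.3 kg; lies level on the board, teeth down. The steel is 2 mm wider than the wooden bar on each side, so keep fingertips more than 7 mm above the underside.
- board: Small wooden chopping board, 210 (x) x 120 (y) x 15 mm thick, fixed; origin at the centre of its underside, top face 15 mm higher. The file starts on it and goes back on it.
- vise: Small fixed vise on a 130 x 100 mm steel foot, with all it carries (rubber layer, grey jaw block, steel strip). Origin at the centre of the foot's underside. Its x axis is the forward stroke direction: away from the robot (within 0.35 rad of straight ahead), to the side where the clamp screw with its small cross bar sticks out.
- jaw (a point): Centre of the jaw block's top face (61 x 60 mm, 62 mm above the table); axes as the vise. Out of its middle stands the steel strip, 4 mm thick (x), 30 mm wide (y), its flat sawn top edge along y. The edge is 16 to 34 mm above this point; how much varies and is not measured: find it by touch, slowly. It does not yield downward: 1 mm too low is about 20 N.
- holder (a joint): How far the jaw block has been dragged along the vise's x (m): 0 at rest, positive forward. The rubber layer gives sideways as a spring, 500 N/m, to stops at 6 mm either way. The file rubbing forwards carries it a few mm forward; a file dragged back over the edge pulls it negative.
- spoon: Bystander, to be left alone: spoon, 150 mm, lying between the board and the vise.
- lid: Bystander, to be left alone: yellow plastic lid, 76 mm across, 14 mm high.
- pull: Bystander, to be left alone: brass drawer handle, 130 mm bar on two feet, 30 mm high.
- driver: Bystander, to be left alone: screwdriver lying down.
- mug: Bystander, to be left alone: white mug, 90 mm high.
- jar: Bystander, to be left alone: glass jar, 64 mm across, 85 mm high.
- tape: Bystander, to be left alone: black tape measure, 65 x 35 x 60 mm.
Not all that is in view belongs to the job. Leave any purple look-alike of the vise alone. What is shaped like the file but pink is not meant.

How it is judged:
On the way, in this order (a step that is already met when the one before it is completed fails the run):
1. first stroke: the file's front part (edge at least 22 mm ahead of the file's middle) set level on the strip's top edge, lying across it, pressing with over 2 N (contact force between file and vise above 2 N and contact force between the fingers and file above 1 N and angle between file_mid's own z axis and vertical below 0.25 rad and angle between the x axis of file_mid and the x axis of jaw, either way round below 0.3 rad and y of file_mid in the frame of jaw between -0.015 and 0.015 m and x of file_mid in the frame of jaw below -0.022 m), for 0.06 s.
2. first stroke: the file's middle (within 12 mm) crosses the edge, pressing with over 2 N and dragging the holder forward by over 0.5 mm (contact force between file and vise above 2 N and contact force between the fingers and file above 1 N and angle between file_mid's own z axis and vertical below 0.25 rad and angle between the x axis of file_mid and the x axis of jaw, either way round below 0.3 rad and y of file_mid in the frame of jaw between -0.015 and 0.015 m and x of file_mid in the frame of jaw between -0.012 and 0.012 m and value of joint holder above 0.0005 m), for 0.06 s.
3. first stroke: the file's rear part (at least 22 mm behind its middle) is on the edge, still pressing with over 2 N (contact force between file and vise above 2 N and contact force between the fingers and file above 1 N and angle between file_mid's own z axis and vertical below 0.25 rad and angle between the x axis of file_mid and the x axis of jaw, either way round below 0.3 rad and y of file_mid in the frame of jaw between -0.015 and 0.015 m and x of file_mid in the frame of jaw above 0.022 m and value of joint holder above 0.0005 m), for 0.06 s.
4. second stroke: the file's front part (edge at least 22 mm ahead of the file's middle) set level on the strip's top edge, lying across it, pressing with over 2 N (all of step 1), for 0.06 s.
5. second stroke: the file's middle (within 12 mm) crosses the edge, pressing with over 2 N and dragging the holder forward by over 0.5 mm (all of step 2), for 0.06 s.
6. second stroke: the file's rear part (at least 22 mm behind its middle) is on the edge, still pressing with over 2 N (all of step 3), for 0.06 s.
7. third stroke: the file's front part (edge at least 22 mm ahead of the file's middle) set level on the strip's top edge, lying across it, pressing with over 2 N (all of step 4), for 0.06 s.
8. third stroke: the file's middle (within 12 mm) crosses the edge, pressing with over 2 N and dragging the holder forward by over 0.5 mm (all of step 5), for 0.06 s.
9. third stroke: the file's rear part (at least 22 mm behind its middle) is on the edge, still pressing with over 2 N (all of step 6), for 0.06 s.
10. the file set down on the board while still held (contact force between file and board above 0.5 N and contact force between the fingers and file above 1 N), for 0.05 s.
At the end, for the whole second after the job is handed in: The file lies flat on the board, teeth down (tilt under 0.1 rad, its centre 33 to 43 mm above the board's underside and within 70 mm along and 50 mm across of the board's centre), at rest and released (z of file_mid in the frame of board between 0.033 and 0.043 m and x of file_mid in the frame of board between -0.07 and 0.07 m and y of file_mid in the frame of board between -0.05 and 0.05 m and angle between file_mid's own z axis and vertical below 0.1 rad and linear speed of file below 0.02 m/s and contact force between the fingers and file below 0.1 N); the robot touches nothing.
It fails at once if the file presses on the vise or strip with more than 30 N (contact force between file and vise above 30 N).
It fails at once if the file is dragged backwards over the edge (holder pulled back by more than 1.2 mm while the file touches it) (value of joint holder below -0.0012 m and contact force between file and vise above 0.3 N).
It fails at once if a bystander is moved by more than 20 mm (distance of any of spoon, lid, pull, driver, mug, jar, tape from where it was at the start of the episode above 0.02 m).
It also fails if it takes over 72 s, if anything falls off the work surface, if the arm or the gripper's body presses on something with over 40 N, if the wrist force passes 120 N, or if a joint passes its speed limit or range.

## Working session

There is one attempt and no reset: what is moved stays moved. The work goes in short steps, Python scripts to look and compute and a tool call to move; the robot and the scene stay as the last step left them, time stands still between calls to the robot, and variables do not carry over. Pictures are saved under pics/ and viewed, at most 10 in all, crops included, and the job is handed in when it is done.

Besides the shell and the picture viewer there is one more tool, called after "Call:" in YAML: its name, and indented under it one key for each argument. move_arm: Moves the arm, as the interface text tells. Its arguments: {"type":"object","properties":{"series":{"type":"array","items":{"type":"number"}},"grip_force":{"type":"number"}},"required":["series"]}

```bash
mkdir -p pics; ls; cat > h.py <<'E'
import numpy as np,cv2
from cell import bot
def cal(n):
    c=bot.get_calibration(n);R=cv2.Rodrigues(np.array(c["rvec"],float))[0];t=np.array(c["tvec"],float).ravel();return c,R,t
def ray(n,uv):
    c,R,t=cal(n);uv=np.atleast_2d(np.array(uv,float))
    K=np.array([[c["fx"],0,c["cx"]],[0,c["fy"],c["cy"]],[0,0,1]])
    s=cv2.undistortPoints(uv[:,None],K,np.array([c["k1"],0,0,0.]))[:,0]
    d=np.c_[s,np.ones(len(s))];return -R.T@t,d@R
def plane(n,uv,z):
    o,d=ray(n,uv);return o+d*((z-o[2])/d[:,2])[:,None]
def cloud(n,depth,mask):
    v,u=np.nonzero(mask&(depth>0));o,d=ray(n,np.c_[u,v]);return o+d*depth[v,u][:,None],np.c_[u,v]
E
python3 - <<'E'
from h import *
for n in("top","side"):
    p,d=bot.read_camera(n);cv2.imwrite(f"pics/{n}0.png",p);np.savez(f"{n}0.npz",p=p,d=d)
    c,R,t=cal(n);print(n,c,-R.T@t)
print(bot.observe())
E
```

```text
pics
top {'fx': 411.21860475181734, 'fy': 411.21860475181734, 'cx': 252.8565716231294, 'cy': 190.38824059725073, 'k1': -0.05006256973561786, 'rvec': array([ 2.10666446, -2.15178038,  0.16113229]), 'tvec': array([0.01975914, 0.47740424, 1.08136215])} [ 0.29391434 -0.00358289  1.14509862]
side {'fx': 463.7303353114649, 'fy': 463.7303353114649, 'cx': 257.4384477231155, 'cy': 190.76792897681176, 'k1': -0.16428877657595575, 'rvec': array([ 2.32377962, -0.28199514,  0.13206224]), 'tvec': array([-0.4326394 ,  0.09835701,  1.5099835 ])} [ 0.16251181 -1.09186501  1.12174945]
{'time_s': 0.1, 'q': array([-1.22169743e+00,  9.18006871e-02,  1.23175913e+00,  1.03401817e-05,
        1.81977835e+00, -5.66808579e-02]), 'joint_velocities': array([ 0.00024039, -0.00153249, -0.00145493,  0.00142674,  0.00079605,
        0.00221013]), 'joint_torque': array([ 3.97391792e-03, -4.60217500e+01, -4.19219005e+01, -1.59195690e-05,
        1.06084597e-02,  6.73545998e-06]), 'tcp_pos': array([ 0.2367704 , -0.55104414,  0.23025726]), 'ee_rot': array([-3.07545971e+00, -6.32688974e-01,  3.83666298e-04]), 'ft_force': array([0.54592378, 0.13421243, 0.69133966]), 'ft_torque': array([-0.02964374,  0.00824537,  0.00684506]), 'grip_force': 0.0, 'gripper_width': 0.9974785796811725}
```

View pics/top0.png

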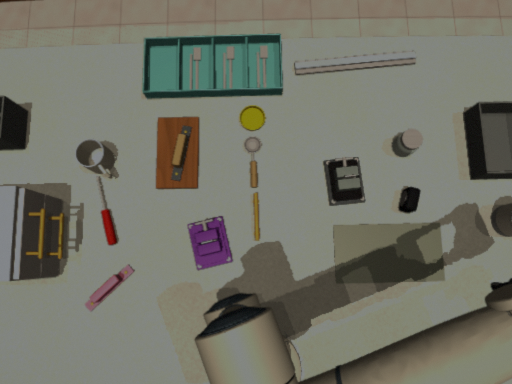

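View pics/side0.png

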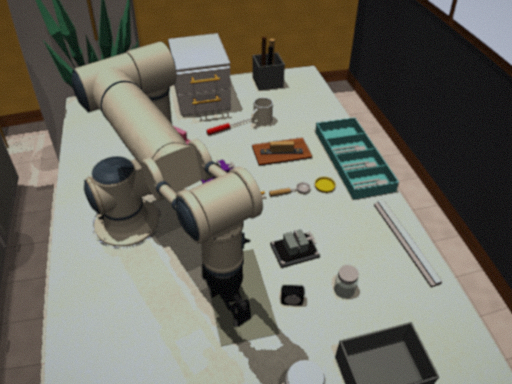

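The top view shows the board and file at about (178,152) px, the vise at (345,180), the spoon at (253,160), the purple decoy at (210,243) and the pink decoy at (110,287). The side view confirms this, with the vise at (296,245) and the board at (281,151). Next I'll zoom in on both and measure them.

```bash
python3 - <<'E'
from h import *
z=np.load("top0.npz");p,d=z["p"],z["d"]
a=cv2.resize(p[105:200,140:215],None,fx=5,fy=5,interpolation=cv2.INTER_CUBIC)
b=cv2.resize(p[140:215,310:380],None,fx=5.6,fy=5.6,interpolation=cv2.INTER_CUBIC)
h=max(a.shape[0],b.shape[0]);o=np.zeros((h,a.shape[1]+b.shape[1],3),np.uint8);o[:a.shape[0],:a.shape[1]]=a;o[:b.shape[0],a.shape[1]:]=b
cv2.imwrite("pics/crop1.png",o);print(o.shape)
def rect(mask,zh,name):
    m=mask.astype(np.uint8);n,l,s,c=cv2.connectedComponentsWithStats(m);i=1+s[1:,4].argmax()
    ct=max(cv2.findContours((l==i).astype(np.uint8),0,1)[0],key=cv2.contourArea)[:,0].astype(float)
    P=plane("top",ct,zh)[:,:2];r=cv2.minAreaRect((P*1000).astype(np.float32));print(name,np.round(r[0],1),np.round(r[1],1),round(r[2],1),s[i,4]);return l==i
def win(u0,u1,v0,v1):
    w=np.zeros(d.shape,bool);w[v0:v1,u0:u1]=1;return w
C,uv=cloud("top",d,win(150,206,110,195)|win(318,372,150,212));H=np.zeros(d.shape);H[uv[:,1],uv[:,0]]=C[:,2]
w=win(150,206,110,195)
hsv=cv2.cvtColor(p,cv2.COLOR_BGR2HSV)
rect(w&(H>.009),.015,"board")
g=rect(w&(H>.045),.061,"grip(depth)")
rect(w&(H>.017),.021,"file+")
for v,u in((140,160),(150,182),(128,186),(176,177)):print(u,v,p[v,u],hsv[v,u],H[v,u].round(3))
V=win(318,372,150,212)
rect(V&(H>.006),.010,"foot+");
j=rect(V&(H>.055)&(H<.07),.062,"jaw"); 
print("max z",np.sort(H[V])[-20:].round(3))
np.set_printoptions(linewidth=250)
print((H[154:206:2,322:368:2]*1000).astype(int))
E
```

```text
(475, 767, 3)
board [597.7 223.6] [117.7 209.6] 89.3 2896
grip(depth) [592.3 209.1] [23.7 91.6] 77.4 263
file+ [594.  213.8] [ 45.7 161.6] 73.5 566
160 140 [ 33  65 111] [ 12 179 111] 0.013
182 150 [34 62 81] [ 18 148  81] 0.052
186 128 [52 57 57] [30 22 57] 0.02
177 176 [57 61 62] [24 21 62] 0.019
foot+ [ 505.9 -245.5] [133.6 101.4] 5.0 1645
jaw [ 503.6 -245.2] [61.8 61. ] 4.4 460
max z [0.081 0.081 0.083 0.083 0.083 0.083 0.083 0.084 0.084 0.084 0.085 0.085
 0.086 0.086 0.086 0.087 0.087 0.087 0.088 0.09 ]
[[ 0  0 -5  0  1 -1 -3 -2 -1 -2  1  0  1  0  1  3 -1 -5  0 -1  0  0  0]
 [-2  2  0  2  0  1  0  3  0  0  4 -3  0  1  0  4  2  3 -2  0  0  4 -1]
 [-3 -3  0 -1  0  0  0  1 44 44 47 46 43 45 44 40 15 16 14 -1  4  0 -1]
 [ 0  0 11 12 14 11 14 45 40 42 43 48  9 20 24 17 23 20 11 -1  0  0  4]
 [-2 12 18 16 21 19 21 21 19 22 19 46 21 19 23 23 20 20  9  0  0  1  1]
 [-2 11 18 19 19 17 23 22 19 21 19 48 41 19 18 19 25 23 14 -1  0 -1 -1]
 [-4  6 13 12 22 22 19 23 22 22 22 44 43 61 59 58 60 60 13  1 -1  2  1]
 [ 0  2  9 11 22 22 18 58 61 64 62 59 61 61 58 59 59 61 12  0 -2 -1  0]
 [ 2  0 12
[... 586 characters left out ...]
22 35 59 62 60 60 59 58 60 58 59 60 58 61 10  3 -5]
 [-3  4 -1 12 11 24 23 32 62 64 64 60 61 60 61 58 59 50 45 22 10  1  1]
 [ 3  0  1 13  9 19 17 30 48 45 45 36 37 29 25 19 20 19 19 24 11 -4 -1]
 [ 0  1 -3  7 11 22 17 22 23 16 20 19 22 25 22 21 19 17 22 23 13  0  3]
 [ 0  0  0 10 10 21 19 17 20 21 19 21 23 19 21 24 19 20 22 22 11  1  0]
 [-3  0  2  9 12 15 19 23 19 21 19 20 22 19 22 21 20 24 20 23 18  8  2]
 [-2 -1  3  0  9 11 21 20 21 26 23 23 18 23 16 21 21 22 18 18 16 12 -2]
 [ 1  0  0  0 12 17 21 21 19 24 20 13 14 13 11  6 13 11 11 12 17 12  0]
 [-3  0  2 -1 12 17 17 10  9  9 11  8  8 14 11  7 10  9  7  8 12  0 -1]
 [ 0  0  0  0  9 11  9  9 11  7  9  3  0  1  0 -2  2 -1  1  3 -2 -2  0]]
```

View pics/crop1.png

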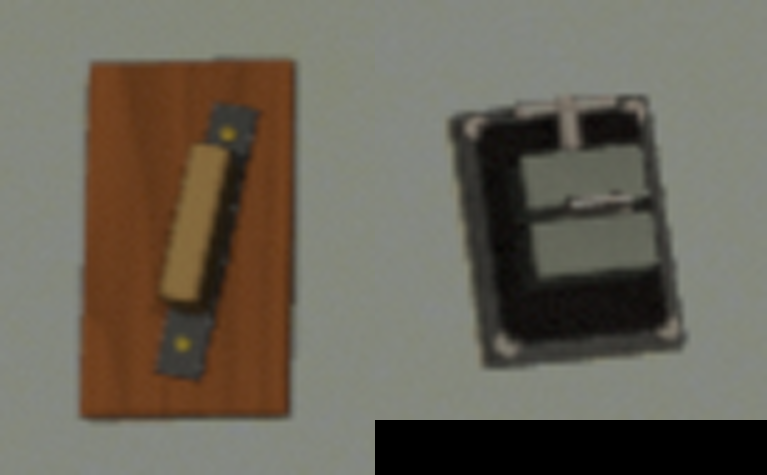

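The crop shows the file on the board with rivets at about (228,133) and (182,343) in the crop. The vise has its screw at the far end and the strip's edge near (600,202). The measured sizes match the given ones: board 118x210, grip 24x92 and jaw 62x61 mm. I'll use the rivets to check the file and the colour edges to check the jaw and strip.

```bash
cat >> h.py <<'E'
def delta(goal,yaw=None):
    s=bot.observe();R=cv2.Rodrigues(np.array(s["ee_rot"]))[0]
    y=np.degrees(np.arctan2(R[1,0],R[0,0]))
    turn=0 if yaw is None else -((yaw-y+180)%360-180)
    Rt=R@cv2.Rodrigues(np.array([0,0,np.radians(turn)]))[0]
    g=np.array(goal,float)-s["tcp_pos"]
    print("t",s["time_s"],"tcp",s["tcp_pos"].round(4),"yaw",y.round(2),"tilt",R[:,2].round(4),"F",s["ft_force"].round(2),"w",round(s["gripper_width"],3),"q6",s["q"][5].round(2))
    print("turn",round(float(turn),2),"then tool shift mm",((Rt.T@g)*1000).round(2),"| in present axes",((R.T@g)*1000).round(2))
E
python3 - <<'E'
from h import *
r=plane("top",[[140+228/5,105+133/5],[140+182/5,105+343/5]],.021)[:,:2];print(r.round(4),r.mean(0).round(4),np.degrees(np.arctan2(*(r[0]-r[1])[::-1])),np.linalg.norm(r[0]-r[1]))
z=np.load("top0.npz");p,d=z["p"],z["d"]
hsv=cv2.cvtColor(p,cv2.COLOR_BGR2HSV)
# bright pale top of grip
m=np.zeros(d.shape,np.uint8);m[110:195,150:206]=((hsv[110:195,150:206,0]>14)&(hsv[110:195,150:206,1]>100)&(hsv[110:195,150:206,2]>90))
ct=max(cv2.findContours(m,0,1)[0],key=cv2.contourArea)[:,0].astype(float)
print("grip col",cv2.minAreaRect((plane("top",ct,.061)[:,:2]*1000).astype(np.float32)))
# jaw grey, from crop outline corners, foot corners
k=5.6
foot=[[(450,120),(648,97),(683,343),(487,367)]]
f=plane("top",np.array(foot[0])*1./k*1+[310-375/k,140],.011)[:,:2];print("foot",f.round(3),f.mean(0))
ja=plane("top",np.array([(520,155),(642,145),(658,268),(538,280)])/k+[310-375/k,140],.062)[:,:2];print("jaw",ja.round(3),ja.mean(0))
st=plane("top",np.array([(570,205),(632,198)])/k+[310-375/k,140],.087)[:,:2];print("strip",st.round(3),st.mean(0))
delta([.592,.209,.15],-12.6)
E
```

```text
[[0.6551 0.1983]
 [0.5333 0.2232]] [0.5942 0.2108] -11.554244393900476 0.12429616490241832
grip col ((594.3164672851562, 211.70713806152344), (21.691749572753906, 87.90824127197266), 78.28257751464844)
foot [[ 0.561 -0.191]
 [ 0.571 -0.292]
 [ 0.445 -0.301]
 [ 0.435 -0.203]] [ 0.50285377 -0.2468902 ]
jaw [[ 0.531 -0.215]
 [ 0.535 -0.274]
 [ 0.474 -0.278]
 [ 0.47  -0.221]] [ 0.50242098 -0.24724471]
strip [[ 0.501 -0.233]
 [ 0.504 -0.262]] [ 0.50235504 -0.24729011]
t 0.1 tcp [ 0.2368 -0.551   0.2303] yaw 23.25 tilt [-6.0e-04  1.6e-03 -1.0e+00] F [0.55 0.13 0.69] w 0.997 q6 -0.06
turn 35.85 then tool shift mm [ 180.95 -819.11   81.3 ] | in present axes [ 626.39 -557.96   81.3 ]
```

Call:
move_arm:
  series: [0.0854,0,0,0,8.8,0.0854,0,0,0,8.8,0.0854,0,0,0,8.8,0.0854,0,0,0,8.8,0.0854,0.013,-0.055,0,0,0.0854,0.013,-0.055,0,0,0.0854,0.013,-0.055,0,0,0.0854,0.013,-0.055,0,0]
  grip_force: 100

```text
time_s: 1.1
tcp_pos: [0.3336, -0.3451, 0.2307]
ee_rot: [-3.124, 0.328, 0.001]
ft_force: [0.0, -0.5, -0.2]
gripper_width: 0.999
grip_force: 0.0
```

Call:
move_arm:
  series: [0.0854,0.013,-0.055,0,0,0.0854,0.013,-0.055,0,0,0.0854,0.013,-0.055,0,0,0.0854,0.013,-0.055,0,0,0.0854,0.013,-0.055,0,0,0.0854,0.013,-0.055,0,0,0.0854,0.013,-0.055,0,0,0.0854,0.013,-0.055,0,0]

```text
time_s: 2.1
tcp_pos: [0.5265, 0.064, 0.2309]
ee_rot: [3.124, -0.327, -0.001]
ft_force: [0.8, -0.2, -0.1]
gripper_width: 0.997
grip_force: 0.0
```

```bash
python3 -c "
from h import *
delta([.594,.211,.12],-12)"
```

```text
t 2.1 tcp [0.5265 0.064  0.2309] yaw -11.94 tilt [-3.e-04 -2.e-04 -1.e+00] F [ 0.84 -0.22 -0.15] w 0.997 q6 1.84
turn 0.06 then tool shift mm [  35.49 -157.88  110.86] | in present axes [  35.66 -157.84  110.86]
```

Call:
move_arm:
  series: [0.07,0.012,-0.053,0.02,0,0.07,0.012,-0.053,0.03,0,0.07,0.0115,-0.052,0.03,0,0.07,0,0,0.03,0,0.07,0,0,0.03,0,0.07,0,0,0.02,0,0.07,0,0,0,0]

```text
time_s: 2.98
tcp_pos: [0.5924, 0.2088, 0.069]
ee_rot: [3.123, -0.327, -0.006]
ft_force: [-0.7, 0.1, 0.8]
gripper_width: 0.819
grip_force: 0.0
```

```bash
python3 - <<'E'
from h import *
delta([.594,.211,.027],-12)
p,d=bot.read_camera("side");cv2.imwrite("pics/s1.png",cv2.resize(p[80:200,200:360],None,fx=5,fy=5,interpolation=cv2.INTER_CUBIC))
E
```

```text
t 2.975 tcp [0.5924 0.2088 0.069 ] yaw -11.96 tilt [-0.0039 -0.0011 -1.    ] F [-0.68  0.07  0.8 ] w 0.819 q6 2.06
turn 0.04 then tool shift mm [ 1.28 -2.52 42.01] | in present axes [ 1.28 -2.52 42.01]
```

View pics/s1.png

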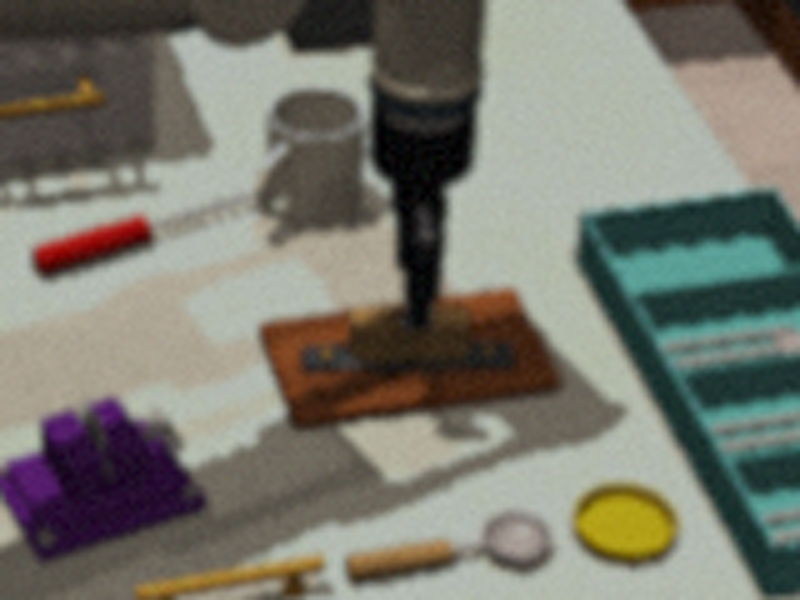

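The gripper straddles the middle of the wooden grip, with its finger at about (420,310) px in the crop, so I'll go down and close.

Call:
move_arm:
  series: [0.07,0.001,-0.0025,0.015,0,0.07,0,0,0.015,0,0.07,0,0,0.011,0,0.07,0,0,0,0,0.0,0,0,0,0,0.0,0,0,0,0,0.0,0,0,0,0,0.0,0,0,0,0]
  grip_force: 100

```text
time_s: 4.03
tcp_pos: [0.5955, 0.2117, 0.0313]
ee_rot: [-3.124, 0.327, -0.002]
ft_force: [-0.6, -0.3, 3.8]
gripper_width: 0.237
grip_force: 98.5
```

Call:
move_arm:
  series: [0.0,0,0,0,0,0.0,0,0,0,0,0.0,0,0,0,0]

```text
time_s: 4.4
tcp_pos: [0.5955, 0.2117, 0.0313]
ee_rot: [-3.124, 0.327, -0.002]
ft_force: [0.4, -0.5, 4.9]
gripper_width: 0.237
grip_force: 98.5
```

```bash
python3 -c "
from h import *
delta([.594,.211,.17],-12)"
```

```text
t 4.4 tcp [0.5955 0.2117 0.0313] yaw -11.95 tilt [ 1.4e-03  4.0e-04 -1.0e+00] F [ 0.41 -0.46  4.89] w 0.237 q6 2.07
turn 0.05 then tool shift mm [  -1.17    0.9  -138.73] | in present axes [  -1.17    0.9  -138.73]
```

Call:
move_arm:
  series: [0.0,0,0,-0.004,0,0.0,0,0,-0.015,0,0.0,0,0,-0.03,0,0.0,0,0,-0.03,0,0.0,0,0,-0.03,0,0.0,0,0,-0.03,0,0.0,0,0,0,0]

```text
time_s: 5.28
tcp_pos: [0.5963, 0.212, 0.1732]
ee_rot: [-3.122, 0.327, -0.009]
ft_force: [0.2, 1.2, -2.7]
gripper_width: 0.239
grip_force: 97.9
```

```bash
python3 - <<'E'
from h import *
delta([.4691,-.2496,.13],5.3)
ps=[bot.read_camera("top") for _ in range(8)];d=np.mean([q[1] for q in ps],0);p=ps[-1][0]
w=np.zeros(d.shape,bool);w[150:212,318:372]=1
C,uv=cloud("top",d,w);c=np.array([.503,-.2465]);a=np.radians(5.3);R=np.array([[np.cos(a),np.sin(a)],[-np.sin(a),np.cos(a)]])
L=(C[:,:2]-c)@R.T
for nm,m in (("strip",(C[:,2]>.074)),("jaw",(abs(C[:,2]-.061)<.006))):print(nm,m.sum(),L[m].mean(0).round(4),L[m].min(0).round(4),L[m].max(0).round(4),C[m,2].mean().round(4),np.sort(C[m,2]).round(4)[-20:])
P,D=zip(*[bot.read_camera("side") for _ in range(4)]);D=np.mean(D,0)
w=np.zeros(d.shape,bool);w[220:270,265:325]=1
C,uv=cloud("side",D,w);L=(C[:,:2]-c)@R.T
m=C[:,2]>.068;print("side strip",m.sum(),L[m].mean(0).round(4),L[m].min(0).round(4),L[m].max(0).round(4),np.sort(C[m,2])[-20:].round(4))
m=(abs(C[:,2]-.062)<.003);print("side jaw",m.sum(),L[m].mean(0).round(4),L[m].min(0).round(4),L[m].max(0).round(4),np.median(C[m,2]))
# held file from side depth / top
w=np.zeros(d.shape,bool);w[90:200,130:230]=1
C,uv=cloud("top",d,w);m=(C[:,2]>.14)&(C[:,2]<.175);X=C[m]
np.savez("lift.npz",p=p,d=d,ps=P[-1],ds=D)
cv2.imwrite("pics/l.png",np.hstack([cv2.resize(p[100:200,140:240],None,fx=4,fy=4,interpolation=2),cv2.resize(P[-1][80:180,220:320],None,fx=4,fy=4,interpolation=2)]))
print("held",m.sum(),X.min(0),X.max(0))
E
```

```text
t 5.275 tcp [0.5963 0.212  0.1732] yaw -11.95 tilt [ 0.006   0.0018 -1.    ] F [ 0.17  1.17 -2.71] w 0.239 q6 2.07
turn -17.25 then tool shift mm [-169.6   447.92   41.54] | in present axes [-29.17 478.06  41.54]
strip 126 [-0.0202  0.0265] [-0.0939 -0.0407] [0.0637 0.1158] 0.1463 [0.192  0.1945 0.195  0.1956 0.1958 0.1966 0.1966 0.1967 0.1968 0.197
 0.1971 0.1972 0.1972 0.1973 0.1979 0.198  0.2076 0.2151 0.2853 0.2858]
jaw 443 [0.0009 0.0015] [-0.0288 -0.0305] [0.0325 0.0302] 0.061 [0.0625 0.0626 0.0626 0.0626 0.0626 0.0626 0.0628 0.0628 0.0628 0.0628
 0.0629 0.0629 0.0629 0.063  0.0632 0.0633 0.0637 0.0651 0.0652 0.0659]
side strip 78 [-0.0631 -0.1199] [-0.1828 -0.2711] [0.0009 0.0139] [0.2866 0.2874 0.2889 0.2897 0.2902 0.2902 0.2951 0.2955 0.2956 0.2956
 0.2967 0.3016 0.3112 0.312  0.3174 0.3236 0.3249 0.3251 0.3254 0.3259]
side jaw 205 [-0.0027 -0.0032] [-0.0319 -0.0317] [0.0283 0.0286] 0.06033661979288962
held 325 [0.44113209 0.0653689  0.14017735] [0.70998098 0.31926847 0.17475106]
```

View pics/l.png

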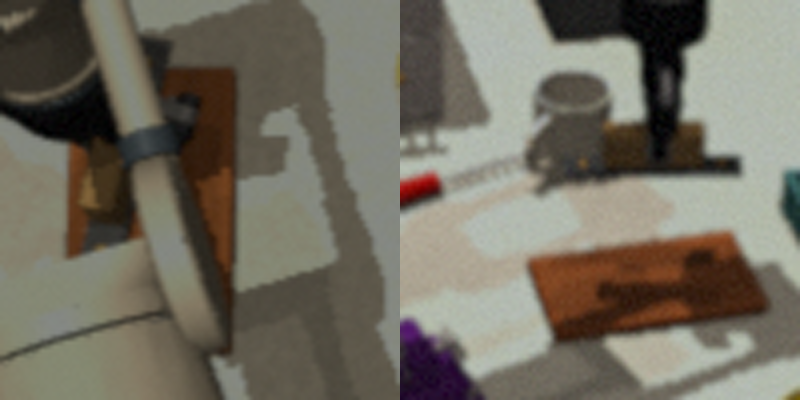

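The left half (top view) has the arm partly covering the file. The right half (side view) shows the file held level at about (670,155) px, clear of the board. Next I'll filter the strip out of the saved depth.

```bash
python3 - <<'E'
from h import *
z=np.load("lift.npz");c=np.array([.503,-.2465]);a=np.radians(5.3);R=np.array([[np.cos(a),np.sin(a)],[-np.sin(a),np.cos(a)]])
for n,k in(("top","d"),("side","ds")):
    C,uv=cloud(n,z[k],np.ones((384,512),bool));L=(C[:,:2]-c)@R.T
    m=(abs(L[:,0])<.012)&(abs(L[:,1])<.022)&(C[:,2]>.066)&(C[:,2]<.11)
    print(n,m.sum(),L[m].mean(0).round(4),L[m].min(0).round(4),L[m].max(0).round(4),np.sort(C[m,2]).round(4)[-30:])
    i=np.argsort(-C[m,2])[:25];print(np.c_[uv[m][i],(L[m][i]*1000).round(1),(C[m,2][i]*1000).round(1)].tolist() if n=="side" else "")
E
```

```text
top 28 [0.001  0.0008] [-0.0003 -0.0142] [0.0035 0.0151] [0.0686 0.0686 0.0703 0.0724 0.0746 0.0771 0.0777 0.0781 0.0781 0.0816
 0.0821 0.0836 0.084  0.0842 0.0844 0.0844 0.0846 0.0847 0.0847 0.0847
 0.0847 0.0848 0.0848 0.0851 0.0853 0.0854 0.0856 0.0857]

side 34 [-0.0024 -0.0024] [-0.0043 -0.017 ] [0.0009 0.0139] [0.0685 0.0694 0.0695 0.0702 0.0724 0.0725 0.0733 0.0747 0.0748 0.0765
 0.0767 0.0777 0.0789 0.0797 0.0803 0.0811 0.0817 0.0818 0.0822 0.0825
 0.0828 0.0829 0.0829 0.0837 0.0841 0.0844 0.0846 0.0848 0.0849 0.0857]
[[296.0, 233.0, -3.6, -4.1, 85.7], [294.0, 230.0, -4.3, 9.4, 84.9], [297.0, 234.0, -1.9, -8.0, 84.8], [294.0, 229.0, -2.7, 13.3, 84.6], [297.0, 233.0, -0.3, -4.0, 84.4], [295.0, 230.0, -1.2, 9.0, 84.1], [297.0, 235.0, -3.0, -10.7, 83.7], [296.0, 232.0, -1.0, 1.7, 82.9], [298.0, 236.0, -1.4, -14.6, 82.9], [296.0, 231.0, 0.6, 5.4, 82.8], [295.0, 229.0, 0.9, 13.9, 82.5], [295.0, 231.0, -2.0, 6.8, 82.2], [298.0, 235.0, 0.6, -10.2, 81.8], [295.0, 232.0, -3.3, 3.6, 81.7], [297.0, 236.0, -3.5, -12.3, 81.1], [298.0, 237.0, -1.9, -16.2, 80.3], [296.0, 234.0, -2.7, -3.1, 79.7], [295.0, 233.0, -3.7, 2.1, 78.9], [294.0, 231.0, -3.0, 11.3, 77.7], [298.0, 238.0, -1.9, -17.0, 76.7], [296.0, 235.0, -2.9, -4.2, 76.5], [296.0, 236.0, -3.8, -6.5, 74.8], [297.0, 237.0, -2.4, -11.0, 74.7], [297.0, 238.0, -3.4, -13.5, 73.3], [295.0, 234.0, -2.7, 3.5, 72.5]]
```

Call:
move_arm:
  series: [0.0,0,0.05,0,-8.6,0.0,0,0.05,0,-8.65,0.0,-0.02,0.05,0,0,0.0,-0.02,0.05,0,0,0.0,-0.02,0.05,0,0,0.0,-0.02,0.05,0,0,0.0,-0.02,0.05,0,0,0.0,0,0,0,0]

```text
time_s: 6.88
tcp_pos: [0.5042, -0.1488, 0.1695]
ee_rot: [3.137, 0.137, 0.0]
ft_force: [1.0, 0.5, -2.0]
gripper_width: 0.241
grip_force: 98.7
```

```bash
python3 -c "
from h import *
delta([.4691,-.2496,.13],5.3)"
```

```text
t 6.875 tcp [ 0.5042 -0.1488  0.1695] yaw 4.98 tilt [ 2.0e-04 -1.4e-03 -1.0e+00] F [ 0.99  0.47 -1.99] w 0.241 q6 1.13
turn -0.32 then tool shift mm [-44.26  97.04  39.68] | in present axes [-43.72  97.28  39.68]
```

Call:
move_arm:
  series: [0.0,-0.015,0.032,0,-0.3,0.0,-0.015,0.032,0,0,0.0,-0.014,0.033,0,0,0.0,0,0,0.02,0,0.0,0,0,0.02,0,0.0,0,0,0.014,0,0.0,0,0,0.006,0,0.0,0,0,0,0]

```text
time_s: 7.88
tcp_pos: [0.4708, -0.2456, 0.1088]
ee_rot: [-3.137, -0.155, 0.001]
ft_force: [-0.6, 0.3, -3.2]
gripper_width: 0.24
grip_force: 99.2
```

```bash
python3 - <<'E'
from h import *
delta([.4691,-.2496,.102],5.3)
p,d=bot.read_camera("side");cv2.imwrite("pics/v1.png",cv2.resize(p[190:280,240:350],None,fx=7,fy=6,interpolation=2))
E
```

```text
t 7.875 tcp [ 0.4708 -0.2456  0.1088] yaw 5.65 tilt [-7.e-04  5.e-04 -1.e+00] F [-0.55  0.29 -3.24] w 0.24 q6 0.93
turn 0.35 then tool shift mm [-2.1   3.82  6.82] | in present axes [-2.12  3.81  6.82]
```

View pics/v1.png

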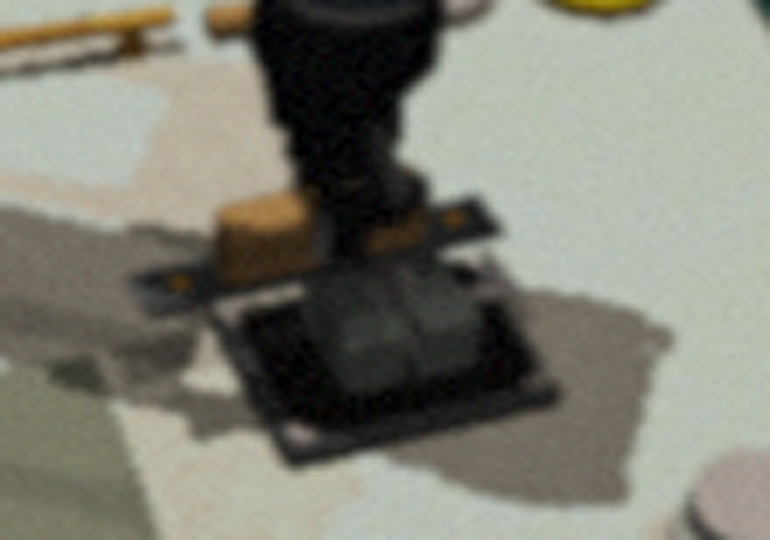

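The file lies over the strip, with its steel running from about (140,290) to (490,215) px in the crop, parallel to the vise. I'll correct the sideways offset and feel my way down.

Call:
move_arm:
  series: [0.0,-0.002,0.0038,0.001,0.2,0.0,0,0,0.001,0,0.0,0,0,0.001,0,0.0,0,0,0,0]

```text
time_s: 8.43
tcp_pos: [0.4691, -0.2502, 0.1062]
ee_rot: [-3.138, -0.148, 0.0]
ft_force: [0.6, 0.4, -3.1]
gripper_width: 0.244
grip_force: 99.2
```

Call:
move_arm:
  series: [0.0,0,0,0.0005,0,0.0,0,0,0.0005,0,0.0,0,0,0,0]

```text
time_s: 8.8
tcp_pos: [0.4692, -0.2501, 0.1052]
ee_rot: [-3.138, -0.148, 0.0]
ft_force: [0.2, 0.6, -2.1]
gripper_width: 0.245
grip_force: 99.2
```

Call:
move_arm:
  series: [0.0,0,0,0.0005,0,0.0,0,0,0.0005,0,0.0,0,0,0,0]

```text
time_s: 9.18
tcp_pos: [0.4692, -0.2501, 0.1042]
ee_rot: [-3.138, -0.148, 0.0]
ft_force: [0.1, -0.1, -2.7]
gripper_width: 0.24
grip_force: 99.2
```

Call:
move_arm:
  series: [0.0,0,0,0.0004,0,0.0,0,0,0.0004,0,0.0,0,0,0,0]

```text
time_s: 9.55
tcp_pos: [0.4692, -0.2502, 0.1034]
ee_rot: [-3.138, -0.148, 0.0]
ft_force: [-0.4, -0.9, -3.0]
gripper_width: 0.234
grip_force: 99.2
```

Call:
move_arm:
  series: [0.0,0,0,0.0003,0,0.0,0,0,0.0003,0,0.0,0,0,0,0]

```text
time_s: 9.93
tcp_pos: [0.4692, -0.2501, 0.1028]
ee_rot: [-3.138, -0.148, 0.0]
ft_force: [0.1, 0.1, -3.2]
gripper_width: 0.242
grip_force: 99.2
```

```bash
python3 -c "
from h import *
delta([.4691,-.2496,.102],5.3)"
```

```text
t 9.925 tcp [ 0.4692 -0.2501  0.1028] yaw 5.4 tilt [-1.e-04  1.e-04 -1.e+00] F [ 0.06  0.11 -3.25] w 0.242 q6 0.92
turn 0.1 then tool shift mm [-0.01 -0.54  0.84] | in present axes [-0.01 -0.54  0.84]
```

Call:
move_arm:
  series: [0.0,0,0,0.0004,0,0.0,0,0,0,0]

```text
time_s: 10.18
tcp_pos: [0.4692, -0.2502, 0.1024]
ee_rot: [-3.138, -0.148, 0.0]
ft_force: [0.0, 0.2, -3.0]
gripper_width: 0.239
grip_force: 99.2
```

Call:
move_arm:
  series: [0.0,0,0,0.0004,0,0.0,0,0,0,0]

```text
time_s: 10.42
tcp_pos: [0.4692, -0.2502, 0.102]
ee_rot: [-3.138, -0.148, 0.0]
ft_force: [-0.0, 0.2, -3.2]
gripper_width: 0.242
grip_force: 99.2
```

Call:
move_arm:
  series: [0.0,0,0,0.0004,0,0.0,0,0,0,0]

```text
time_s: 10.68
tcp_pos: [0.4692, -0.2502, 0.1016]
ee_rot: [-3.138, -0.148, 0.0]
ft_force: [-0.7, -0.2, -3.8]
gripper_width: 0.239
grip_force: 99.2
```

Call:
move_arm:
  series: [0.0,0,0,0.0004,0,0.0,0,0,0,0]

```text
time_s: 10.92
tcp_pos: [0.4693, -0.2502, 0.1014]
ee_rot: [3.138, 0.148, 0.0]
ft_force: [0.1, -0.8, -1.9]
gripper_width: 0.244
grip_force: 99.2
```

Call:
move_arm:
  series: [0.0,0,0,0.0003,0,0.0,0,0,0,0]

```text
time_s: 11.18
tcp_pos: [0.4694, -0.2502, 0.1014]
ee_rot: [3.138, 0.148, 0.001]
ft_force: [-0.3, 0.1, 0.2]
gripper_width: 0.241
grip_force: 99.5
```

Call:
move_arm:
  series: [0.0,0,0,0.0002,0,0.0,0.004,0,0,0,0.0,0.006,0,0,0]

```text
time_s: 11.55
tcp_pos: [0.4791, -0.2496, 0.1014]
ee_rot: [3.137, 0.147, -0.001]
ft_force: [-4.4, 0.1, 5.1]
gripper_width: 0.238
grip_force: 100.2
```

Call:
move_arm:
  series: [0.0,0.006,0,-0.0001,0,0.0,0.006,0,-0.0001,0]

```text
time_s: 11.8
tcp_pos: [0.4913, -0.2485, 0.1014]
ee_rot: [3.137, 0.147, -0.001]
ft_force: [-5.6, -1.2, 5.7]
gripper_width: 0.235
grip_force: 100.3
```

Call:
move_arm:
  series: [0.0,0.006,0,0,0,0.0,0.006,0,0,0]

```text
time_s: 12.05
tcp_pos: [0.5031, -0.2474, 0.1014]
ee_rot: [3.137, 0.147, -0.001]
ft_force: [-5.4, -0.4, 6.1]
gripper_width: 0.241
grip_force: 100.4
```

Call:
move_arm:
  series: [0.0,0.006,0,-0.0001,0,0.0,0.006,0,0,0,0.0,0.006,0,0,0]

```text
time_s: 12.42
tcp_pos: [0.5209, -0.2456, 0.1013]
ee_rot: [3.138, 0.148, -0.002]
ft_force: [-5.5, -0.1, 4.9]
gripper_width: 0.241
grip_force: 100.4
```

Call:
move_arm:
  series: [0.0,0.006,0,0,0,0.0,0.006,0,0,0,0.0,0.007,0,0,0]

```text
time_s: 12.8
tcp_pos: [0.5398, -0.2438, 0.1011]
ee_rot: [3.138, 0.147, -0.002]
ft_force: [-5.7, 0.2, 6.3]
gripper_width: 0.242
grip_force: 100.4
```

Call:
move_arm:
  series: [0.0,0.002,0,0,0,0.0,0.001,0,-0.01,0,0.0,0,0,-0.01,0,0.0,-0.037,0,0,0,0.0,-0.037,0,0,0,0.0,0,0,0.01,0,0.0,0,0,0.006,0,0.0,0,0,0,0]

```text
time_s: 13.8
tcp_pos: [0.4695, -0.2497, 0.1041]
ee_rot: [-3.137, -0.149, 0.002]
ft_force: [-0.1, -0.1, -3.1]
gripper_width: 0.243
grip_force: 99.3
```

```bash
python3 -c "
from h import *
delta([.4692,-.2500,.1014],5.3)"
```

```text
t 13.8 tcp [ 0.4695 -0.2497  0.1041] yaw 5.43 tilt [-0.0011  0.0011 -1.    ] F [-0.11 -0.12 -3.06] w 0.243 q6 0.92
turn 0.13 then tool shift mm [-0.27  0.24  2.7 ] | in present axes [-0.27  0.24  2.7 ]
```

Call:
move_arm:
  series: [0.0,0,0,0,0,0.0,0,0,0,0]

```text
time_s: 14.05
tcp_pos: [0.4696, -0.2501, 0.1053]
ee_rot: [3.138, 0.149, 0.0]
ft_force: [0.1, 0.2, -1.9]
gripper_width: 0.239
grip_force: 99.3
```

Call:
move_arm:
  series: [0.0,0,0,0.001,0,0.0,0,0,0.001,0,0.0,0,0,0.001,0,0.0,0,0,0.0004,0,0.0,0,0,0,0]

```text
time_s: 14.68
tcp_pos: [0.4692, -0.2502, 0.1016]
ee_rot: [-3.138, -0.148, 0.0]
ft_force: [-0.6, 0.7, -2.1]
gripper_width: 0.24
grip_force: 99.3
```

Call:
move_arm:
  series: [0.0,0,0,0.0004,0,0.0,0,0,0,0]

```text
time_s: 14.92
tcp_pos: [0.4692, -0.2502, 0.1014]
ee_rot: [3.138, 0.148, 0.0]
ft_force: [-0.1, -0.0, -2.1]
gripper_width: 0.238
grip_force: 99.3
```

Call:
move_arm:
  series: [0.0,0,0,0.0004,0,0.0,0,0,0,0,0.0,0,0,0,0]

```text
time_s: 15.3
tcp_pos: [0.4694, -0.2502, 0.1014]
ee_rot: [3.138, 0.148, 0.001]
ft_force: [-0.1, 1.0, 0.4]
gripper_width: 0.242
grip_force: 99.5
```

Call:
move_arm:
  series: [0.0,0,0,0.0002,0,0.0,0,0,0,0,0.0,0.004,0,0,0,0.0,0.006,0,0,0,0.0,0.006,0,-0.0001,0,0.0,0.006,0,-0.0001,0]

```text
time_s: 16.05
tcp_pos: [0.4905, -0.2488, 0.1014]
ee_rot: [3.137, 0.147, -0.003]
ft_force: [-6.1, -0.5, 5.5]
gripper_width: 0.239
grip_force: 100.6
```

Call:
move_arm:
  series: [0.0,0.006,0,0,0,0.0,0.006,0,0,0,0.0,0.006,0,-0.0001,0]

```text
time_s: 16.42
tcp_pos: [0.5083, -0.2471, 0.1014]
ee_rot: [3.137, 0.147, -0.004]
ft_force: [-4.9, -0.8, 6.0]
gripper_width: 0.241
grip_force: 100.6
```

Call:
move_arm:
  series: [0.0,0.006,0,0,0,0.0,0.006,0,0,0,0.0,0.006,0,0,0,0.0,0.006,0,0,0,0.0,0.007,0,0,0]

```text
time_s: 17.05
tcp_pos: [0.539, -0.2441, 0.1011]
ee_rot: [3.137, 0.147, -0.005]
ft_force: [-5.2, -1.4, 4.9]
gripper_width: 0.242
grip_force: 100.5
```

Stroke 2 is done. I'll lift, return and set down for stroke 3.

Call:
move_arm:
  series: [0.0,0.002,0,0,0,0.0,0.001,0,-0.01,0,0.0,0,0,-0.01,0,0.0,-0.037,0,0,0,0.0,-0.037,0,0,0,0.0,0,0,0.01,0,0.0,0,0,0.006,0,0.0,0,0,0,0]

```text
time_s: 18.05
tcp_pos: [0.4694, -0.2498, 0.104]
ee_rot: [-3.137, -0.149, 0.002]
ft_force: [-0.1, 0.3, -2.3]
gripper_width: 0.248
grip_force: 99.2
```

Call:
move_arm:
  series: [0.0,0,0,0,0,0.0,0,0,0,0]

```text
time_s: 18.3
tcp_pos: [0.4697, -0.2501, 0.1052]
ee_rot: [3.138, 0.149, 0.0]
ft_force: [-0.7, 0.8, -3.8]
gripper_width: 0.244
grip_force: 99.2
```

Call:
move_arm:
  series: [0.0,0,0,0.001,0,0.0,0,0,0.001,0,0.0,0,0,0.001,0,0.0,0,0,0.0004,0,0.0,0,0,0,0,0.0,0,0,0.0004,0,0.0,0,0,0,0]

```text
time_s: 19.18
tcp_pos: [0.4693, -0.2502, 0.1014]
ee_rot: [3.138, 0.148, 0.001]
ft_force: [1.0, 0.3, -2.0]
gripper_width: 0.241
grip_force: 99.3
```

Call:
move_arm:
  series: [0.0,0,0,0.0004,0,0.0,0,0,0,0,0.0,0,0,0,0]

```text
time_s: 19.55
tcp_pos: [0.4695, -0.2502, 0.1014]
ee_rot: [3.138, 0.148, 0.002]
ft_force: [0.4, 1.0, 1.2]
gripper_width: 0.236
grip_force: 99.7
```

Call:
move_arm:
  series: [0.0,0,0,0.0002,0,0.0,0,0,0,0,0.0,0.004,0,0,0,0.0,0.006,0,0,0,0.0,0.006,0,-0.0001,0,0.0,0.006,0,-0.0001,0]

```text
time_s: 20.3
tcp_pos: [0.4902, -0.2489, 0.1014]
ee_rot: [3.137, 0.146, -0.004]
ft_force: [-5.8, -0.8, 7.9]
gripper_width: 0.241
grip_force: 100.7
```

Call:
move_arm:
  series: [0.0,0.006,0,0,0,0.0,0.006,0,0,0,0.0,0.006,0,-0.0001,0]

```text
time_s: 20.68
tcp_pos: [0.508, -0.2472, 0.1014]
ee_rot: [3.137, 0.146, -0.004]
ft_force: [-4.8, -1.0, 6.2]
gripper_width: 0.242
grip_force: 100.6
```

Call:
move_arm:
  series: [0.0,0.006,0,0,0,0.0,0.006,0,0,0,0.0,0.006,0,0,0,0.0,0.006,0,0,0,0.0,0.007,0,0,0]

```text
time_s: 21.3
tcp_pos: [0.5387, -0.2442, 0.1011]
ee_rot: [3.137, 0.146, -0.005]
ft_force: [-5.1, -0.4, 6.3]
gripper_width: 0.239
grip_force: 100.6
```

All three strokes stayed around 8–11 N. I'll lift clear and head back to the board.

Call:
move_arm:
  series: [0.0,0.002,0,0,0,0.0,0.001,0,-0.01,0,0.0,0,0,-0.02,0,0.0,0,0,-0.02,0,0.0,0,0,-0.02,0,0.0,0,0,0,0]

```text
time_s: 22.05
tcp_pos: [0.544, -0.2437, 0.1743]
ee_rot: [3.135, 0.148, 0.007]
ft_force: [0.6, -0.7, -2.9]
gripper_width: 0.238
grip_force: 99.3
```

```bash
python3 -c "
from h import *
delta([.5955,.2117,.17],-12)"
```

```text
t 22.05 tcp [ 0.544  -0.2437  0.1743] yaw 5.4 tilt [ 0.0048 -0.0024 -1.    ] F [ 0.57 -0.68 -2.87] w 0.238 q6 1.0
turn 17.4 then tool shift mm [ -44.3  -456.21    3.46] | in present axes [  94.17 -448.58    3.46]
```

Call:
move_arm:
  series: [0.0,0,0,0,8.7,0.0,0,0,0,8.7,0.0,-0.006,-0.055,0,0,0.0,-0.006,-0.055,0,0,0.0,-0.006,-0.055,0,0,0.0,-0.006,-0.055,0,0,0.0,-0.006,-0.055,0,0,0.0,-0.006,-0.055,0,0]

```text
time_s: 23.05
tcp_pos: [0.5759, 0.0888, 0.1702]
ee_rot: [3.124, -0.329, -0.001]
ft_force: [1.3, -0.5, -2.8]
gripper_width: 0.24
grip_force: 99.2
```

Call:
move_arm:
  series: [0.0,-0.005,-0.055,0,0,0.0,-0.004,-0.055,0,0,0.0,0,-0.02,0,0,0.0,0,0,0,0,0.0,0,0,0.03,0,0.0,0,0,0.03,0,0.0,0,0,0.03,0,0.0,0,0,0,0]

```text
time_s: 24.05
tcp_pos: [0.5927, 0.2136, 0.0773]
ee_rot: [3.121, -0.331, -0.01]
ft_force: [-0.4, -1.1, -3.0]
gripper_width: 0.24
grip_force: 99.6
```

```bash
python3 - <<'E'
from h import *
delta([.5965,.216,.0313],-12)
p,d=bot.read_camera("side");cv2.imwrite("pics/b1.png",cv2.resize(p[100:190,220:340],None,fx=6,fy=6,interpolation=2))
E
```

```text
t 24.05 tcp [0.5927 0.2136 0.0773] yaw -12.12 tilt [-0.0066 -0.0027 -1.    ] F [-0.42 -1.05 -3.03] w 0.24 q6 2.07
turn -0.12 then tool shift mm [ 3.51 -3.31 45.92] | in present axes [ 3.5  -3.32 45.92]
```

View pics/b1.png

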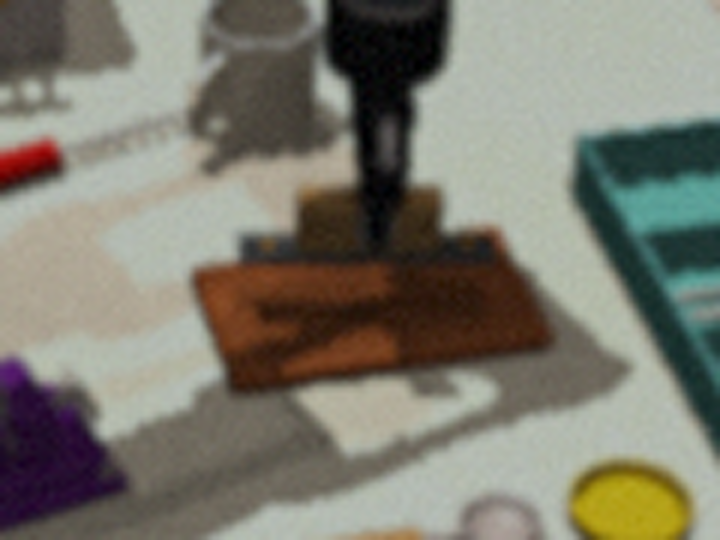

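The file hangs level over the board, with its steel from about (240,245) to (500,240) px. I'll lower it gently.

Call:
move_arm:
  series: [0.0,0.001,-0.002,0.015,0,0.0,0,0,0.013,0,0.0,0,0,0.008,0,0.0,0,0,0.004,0,0.0,0,0,0,0,0.0,0,0,0,0]

```text
time_s: 24.85
tcp_pos: [0.5962, 0.218, 0.0415]
ee_rot: [-3.124, 0.328, -0.001]
ft_force: [-0.3, -0.4, -3.3]
gripper_width: 0.241
grip_force: 99.6
```

Call:
move_arm:
  series: [0.0,0,0,0.001,0,0.0,0,0,0.001,0,0.0,0,0,0.001,0,0.0,0,0,0,0]

```text
time_s: 25.35
tcp_pos: [0.5958, 0.2178, 0.0377]
ee_rot: [3.124, -0.328, -0.0]
ft_force: [-0.7, 1.2, -3.0]
gripper_width: 0.243
grip_force: 99.6
```

Call:
move_arm:
  series: [0.0,0,0,0.001,0,0.0,0,0,0.001,0,0.0,0,0,0.001,0,0.0,0,0,0.001,0,0.0,0,0,0.001,0,0.0,0,0,0,0]

```text
time_s: 26.1
tcp_pos: [0.5958, 0.2178, 0.0327]
ee_rot: [3.124, -0.328, -0.0]
ft_force: [0.4, -0.2, -2.6]
gripper_width: 0.24
grip_force: 99.6
```

Call:
move_arm:
  series: [0.0,0,0,0.0004,0,0.0,0,0,0.0004,0,0.0,0,0,0.0004,0,0.0,0,0,0,0]

```text
time_s: 26.6
tcp_pos: [0.5959, 0.2178, 0.0316]
ee_rot: [3.124, -0.328, -0.0]
ft_force: [-0.5, -0.3, -3.7]
gripper_width: 0.242
grip_force: 99.5
```

Call:
move_arm:
  series: [0.0,0,0,0.0003,0,0.0,0,0,0.0003,0,0.0,0,0,0,0]

```text
time_s: 26.98
tcp_pos: [0.5959, 0.2179, 0.0313]
ee_rot: [-3.124, 0.328, -0.0]
ft_force: [-0.0, 0.8, -0.9]
gripper_width: 0.24
grip_force: 99.8
```

Call:
move_arm:
  series: [0.0,0,0,0.0003,0,0.0,0,0,0,0]

```text
time_s: 27.22
tcp_pos: [0.5959, 0.2179, 0.0313]
ee_rot: [-3.124, 0.328, -0.0]
ft_force: [-2.6, -0.0, 1.0]
gripper_width: 0.24
grip_force: 100.0
```

Call:
move_arm:
  series: [0.03,0,0,0,0,0.05,0,0,0,0,0.07,0,0,0,0,0.07,0,0,0,0,0.07,0,0,-0.01,0,0.07,0,0,-0.03,0,0.07,0,0,-0.04,0,0.07,0,0,-0.04,0]

```text
time_s: 28.22
tcp_pos: [0.5958, 0.2178, 0.1527]
ee_rot: [-3.124, 0.328, -0.001]
ft_force: [0.3, 1.5, 0.7]
gripper_width: 0.82
grip_force: 0.0
```

Call:
move_arm:
  series: [0.07,0,0.03,-0.03,0,0.07,0,0.05,0,0,0.07,0,0.05,0,0,0.07,0,0.05,0,0,0.07,0,0.05,0,0,0.07,0,0,0,0,0.07,0,0,0,0]

```text
time_s: 29.1
tcp_pos: [0.5483, -0.0069, 0.1815]
ee_rot: [-3.124, 0.329, -0.002]
ft_force: [0.1, -0.5, -0.8]
gripper_width: 0.821
grip_force: 0.0
```

```bash
python3 - <<'E'
from h import *
p,d=bot.read_camera("side");cv2.imwrite("pics/e1.png",p)
p,d=bot.read_camera("top");s=bot.observe();print(s["tcp_pos"],s["joint_velocities"].round(3),s["ft_force"])
a=cv2.imread("pics/side0.png");b=cv2.imread("pics/e1.png")
cv2.imwrite("pics/e2.png",np.vstack([b[75:275,150:400],cv2.resize(p[100:250,60:440],(250,99))]).repeat(2,0)[:, :].repeat(2,1)[:600])
E
```

```text
[ 0.54830462 -0.00611952  0.18112997] [ 0.008  0.006  0.002 -0.002 -0.001 -0.001] [-0.27131243 -0.01932987 -0.67006492]
```

View pics/e2.png

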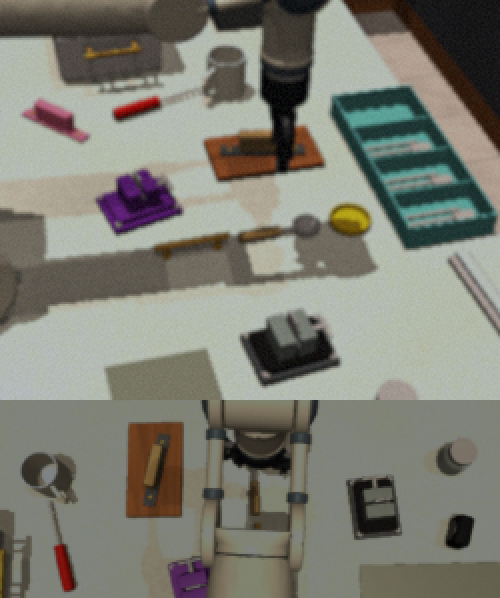

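The file lies flat on the board, at about (262,145) px in the side half and (157,465) px in the top half. It is released, the arm is clear, and everything else is where it was, so I'll hand in.

```bash
python3 -c "
from cell import bot
print(bot.sign_off())"
```

```text
the job is handed in; nothing more can be done
None
```

I made three level forward strokes, with readings between moves of about 3–11 N on the strip, lifting clear each time; the file is back flat on the board and the job is handed in (no verdict was returned).

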